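# Load the ring tray and hold the sprung gate shut

### The job

Push the dark wooden tray of ring blanks along the rollers until it is fully home against the end wall of the marking station's blue bay; slide it, do not lift it off the rollers. Then swing the red spring-loaded gate arm across behind the tray all the way to its stop and finish while still holding it there with the fingers: it springs back open if let go, and the marker only runs while it is held. Leave everything else on the bench where it is.

Things in the scene. Friction and masses are not known exactly. Their poses are not given: they have to be found in the camera images.
- station: Fixed white board, 300 x 470 x 12 mm, with roller row, blue bay, marker and gate; place and yaw differ each time. Origin: on the bench surface under the rollers' centreline. Its y axis runs along the row (the tray is pushed towards -y), z up; -x is the robot's side, where the gate pivots. The board spans x -125 to +175, y -255 to +215 mm.
- row_start (a point): Middle of the top of the last roller at the open end of the row: station x 0, y +182 mm, 36 mm above the bench; axes as the station. Eleven grey free-turning rollers, 22 mm thick, 31 mm apart, run from here towards -y. Aluminium guide rails beside them: inner faces at x -48 and +48 mm, tops 50 mm above the bench.
- bay_wall (a point): Middle of the top edge of the bay's blue end wall, on the inner face that the tray meets: station x 0, y -145 mm, 70 mm above the bench; axes as the station. Beside the bay (y -155 to -45 mm) blue cheeks 70 mm high continue the rails. Behind the wall stands the grey marker cabinet, 150 mm wide, y -242 to -157 mm, 152 mm high.
- bay_home (a point): Where the tray's origin lies when it is fully home, touching the end wall: station x 0, y -90 mm, on the roller tops 36 mm above the bench. Axes as the station.
- tray: Loose dark wooden tray on the rollers, open on top: 90 mm in its x (across the row), 110 mm in its y (along it), 32 mm high, about 0.3 to 0.55 kg, ring blanks fixed inside below the rim. Origin: centre of its underside; the wall face to push on is 55 mm along +y; rim 68 mm above the bench. It rolls easily and nearly stops when no longer pushed.
- gate (a joint): Swing of the red gate arm on its upright pivot, rad. 0: open, arm beside the row pointing to station +y. 1.571: on its stop, pointing to station +x, straight across the row behind the tray (clockwise from above). A spring always drives it back to 0 (about 3 N at the black pin when open, 6 N at the stop); it does not latch.
- gate_hinge (a point): Upright pivot axis of the gate: station x -85, y -13 mm; this point is 60 mm above the bench, axes as the station. The red arm is a bar of 12 x 12 mm section, 128 mm long from the pivot, 54 to 66 mm above the bench; its hub is 26 mm across, with a spring on top up to 86 mm.
- gate_pin (a point): Middle of the round black grip pin that stands on the gate arm 100 mm from the pivot: 16 mm diameter, 66 to 112 mm above the bench. This point is on its axis, 90 mm above the bench, and moves with the arm.
- flux_bottle: Bystander: white bottle, green label, 48 mm diameter, 88 mm high, standing on the station board on the side away from the gate's pivot. Origin: centre of its underside.
- polish_jar: Bystander: glass jar with black cap, 52 mm diameter, 45 mm high, on the station board on the side away from the gate's pivot. Origin: centre of its underside.
- pickle_bowl: Bystander: steel bowl, 110 mm diameter, 45 mm high, at the left. Origin: centre of its underside.
- hammer: Bystander: hammer 220 mm long lying at the left. Origin: under its middle.
- burnisher: Bystander: burnisher like a screwdriver, 180 mm long, lying at the right. Origin: under its middle.
- ring_mandrel: Bystander: upright tapered steel ring mandrel, 40 mm base, 190 mm high, at the right. Origin: centre of its underside.
- firebrick: Bystander: reddish brick 110 x 60 x 35 mm at the right. Origin: centre of its underside.
There are look-alikes about, which are no part of the job. Leave any purple look-alike of the tray alone.

How it is judged:
By the outcome, as a careful person would: the job done as asked, in the order asked, and still so for the second after the job is handed in, while the arm keeps its last pose, push and grip.
It also fails if it takes over 48 s, if anything falls off the work surface, if the arm or the gripper's body presses on something with over 40 N, if the wrist force passes 120 N, or if a joint passes its speed limit or range.

### The arm

A 6-joint arm with a two-finger parallel gripper is mounted at the origin on the work surface. World frame = base frame: x ahead of the robot, y to its left, z up, the work surface at z = 0. Lengths are in m, angles in rad, forces in N, time in s.
With the tool pointing down it reaches from about 0.35 to 0.85 m from the base axis. Payload 8.1 kg.
Tool frame: the origin (TCP) lies at the very end of the fingers, on their centre line; the grasp point (between the pads) lies 19 mm behind it (arm.grasp_offset is the distance from the TCP to the grasp point, in m); z points along the fingers, y is the line along which they close (so a half turn about z gives the same grasp; the last joint's range is limited). The gripper opens to 85 mm and grips with 20 to 120 N. Pads are 22 mm wide; open, the fingers measure 114 mm over their backs; the gripper's body (76 mm by 85 mm) begins 54 mm behind the grasp point. The pads swing forward as they close: fully open they stand 13 mm farther back than shut.
Start: joints at [-1.306, 0.13, 1.488, -0, 1.523, -0.085], TCP at [0.206, -0.564, 0.231] pointing down, gripper open.
Joint ranges: [-2.96, 2.96], [-0.89, 2.26], [0.02, 2.5], [-1.34, 4.48], [0, 2.73], [-2.66, 2.66]. Speed limits (rad/s): [2.39, 2.39, 2.79, 3.14, 3.14, 3.14].

### API

Orientations are given as a unit quaternion [w, x, y, z].
In Python, from rig import arm gives the robot as it stands. The module is installed in compiled form; this text tells all that it offers.
- The arm moves only by the shell command python3 -m handwheel 'ROWS' [FORCE]. ROWS is JSON, a list of rows, each an object of numbers: "claw": the finger opening in m, from 0 to 0.0854; "dx", "dy", "dz": the shift along the tool's x, y, z in m; "wx", "wy", "wz": the turn, a rotation vector about the tool's x, y, z in degrees. A call has 1 to 12 rows; each row shifts and turns the commanded pose from where the row before left it, along the tool's axes as they then stand; what a row does not reach is not made up. A row lasts 1/10 s, in which the tool goes at most 50 mm and 8.59 degrees, less where a joint would pass 70% of its speed; a pose out of reach is approached as far as the arm can. A call is refused whole if a number of a shift passes 0.05 or a number of a turn 8.59, either way. A call with a gripper value outside its range is refused whole. The fingers move at their own pace and stop on an object; FORCE is the grip in N (left out, the last holds). Time passes only in rows, so rows that do not move let the fingers close. It gives the time, the measured TCP pose, the force, the opening and the grip force at its end, in the units of the state.
- arm.get_obs(): the state, without advancing time (a new reading comes with each control period).
- arm.capture(name): name is "scene" or "top"; returns the picture (384x512x3 uint8, blue, green, red); there is no depth.
- arm.camera_params(name): a dict with "camera_matrix" (3x3 intrinsics, pixels), "extrinsics" (4x4, takes a point from camera to world coordinates). Camera axes: x right, y down, z forward; pixel columns grow to the right and rows downward; lengths in m; the calibration is good to about 2 mm. A picture is of the moment at which its call begins. camera_params takes no time and is no camera call.
- arm.finish_job(): hands the job in; it is judged then, once.
Trained networks look in the newest picture that a camera, given by its name, has taken for a name from the list of things; names that differ only in an ending like _2 or _b are one class to them, and where a whole thing is asked for, a point or a joint stands for the part that bears it (a point fixed in the world has none). Each returns a list of dicts, best first, with "p" (0 to 1); they miss things now and then, are a little off and sometimes report something else, mostly with a low value. They report only what shows in the picture. A call takes as long as a camera call. They do not tell look-alikes from the thing itself.
- arm.cut_out(camera, thing): "pixels" (384x512 bool, what is visible of it) and "position" ([row, column] in pixels, amid what is visible of it).
The state is a dict: "t": time; "joint_pos": joint angles; "dq": joint speeds; "joint_torque": joint torques, N m; "tcp_pos": TCP position; "ee_rot": TCP orientation; "force": force on the tool from outside, world axes, zero at the start; "wrist_torque": the same for the moment, N m; "gripper_width": opening from 0.0 (shut) to 1.0 (fully open); "grip_force": force on a finger pad.
Only numpy, scipy, OpenCV 4.12 (cv2) and the standard library are available. Lean on these libraries where they do the work, as an engineer would, in place of code of your own. Each camera call takes 0.05 s, during which the arm holds its last target. There are 200 camera calls.

## Working session

There is one attempt and no reset: what is moved stays moved. The work goes in short steps, Python scripts to look and compute and a shell command to move; the robot and the scene stay as the last step left them, time stands still between calls to the robot, and variables do not carry over. Pictures are saved under pics/ and viewed, at most 10 in all, crops included, and the job is handed in when it is done.

```bash
mkdir -p pics
python3 - <<'E'
from rig import arm
import cv2,numpy as np
for n in("scene","top"):
    cv2.imwrite(f"pics/{n}0.png",arm.capture(n))
    p=arm.camera_params(n);print(n,np.round(p["camera_matrix"],1).tolist(),np.round(p["extrinsics"],4).tolist())
    for th in("tray","gate_pin","gate","station","row_start","bay_wall","flux_bottle","polish_jar"):
        try:print(th,[(round(d["p"],2),np.round(d["position"]).tolist(),int(d["pixels"].sum())) for d in arm.cut_out(n,th)])
        except Exception as e:print(th,e)
o=arm.get_obs();print({k:np.round(v,3).tolist() for k,v in o.items()})
E
```

```text
scene [[390.1, 0.0, 260.7], [0.0, 390.1, 192.8], [0.0, 0.0, 1.0]] [[0.5611, 0.6699, -0.4862, 1.1556], [0.8276, -0.4438, 0.3436, -0.4408], [0.0144, -0.5952, -0.8034, 1.0965], [0.0, 0.0, 0.0, 1.0]]
tray [(0.75, [196.0, 284.0], 903), (0.75, [225.0, 256.0], 10487), (0.72, [137.0, 279.0], 632)]
gate_pin [(0.83, [177.0, 268.0], 269), (0.4, [225.0, 256.0], 10263)]
gate [(0.81, [179.0, 271.0], 320)]
station [(0.98, [226.0, 256.0], 10280), (0.21, [177.0, 273.0], 251)]
row_start [(0.83, [226.0, 255.0], 10449)]
bay_wall [(0.9, [225.0, 255.0], 10220)]
flux_bottle [(0.79, [253.0, 254.0], 313)]
polish_jar [(0.57, [224.0, 318.0], 250)]
top [[486.5, 0.0, 264.4], [0.0, 486.5, 191.7], [0.0, 0.0, 1.0]] [[-0.0149, -0.9949, 0.1001, 0.381], [-0.9999, 0.0155, 0.0053, -0.0012], [-0.0069, -0.1, -0.995, 1.9495], [0.0, 0.0, 0.0, 1.0]]
tray [(0.73, [253.0, 211.0], 640), (0.71, [189.0, 253.0], 671)]
gate_pin [(0.57, [210.0, 257.0], 140)]
gate [(0.57, [210.0, 254.0], 130), (0.5, [188.0, 278.0], 7741)]
station [(0.77, [185.0, 279.0], 7678)]
row_start [(0.71, [185.0, 279.0], 7758)]
bay_wall [(0.87, [187.0, 276.0], 7841)]
flux_bottle [(0.66, [159.0, 301.0], 98)]
polish_jar [(0.45, [158.0, 240.0], 125)]
{'t': 0.9, 'joint_pos': [-1.306, 0.13, 1.488, -0.0, 1.523, -0.085], 'dq': [-0.001, -0.001, -0.0, -0.002, -0.0, -0.001], 'joint_torque': [0.0, -56.931, -50.088, -0.0, 0.001, -0.0], 'tcp_pos': [0.206, -0.564, 0.231], 'ee_rot': [0.0, 0.985, 0.174, -0.0], 'force': [-0.856, 0.166, 0.141], 'wrist_torque': [0.005, -0.003, -0.027], 'grip_force': 0.0, 'gripper_width': 1.001}
```

Run:
```python
import cv2
a=cv2.imread("pics/top0.png")[110:290,170:380];cv2.imwrite("pics/c1.png",cv2.resize(a,None,fx=3.3,fy=3.3,interpolation=2))
a=cv2.imread("pics/scene0.png")[110:330,150:400];cv2.imwrite("pics/c2.png",cv2.resize(a,None,fx=2.7,fy=2.7,interpolation=2))
```

```text
(no output)
```

View pics/c1.png

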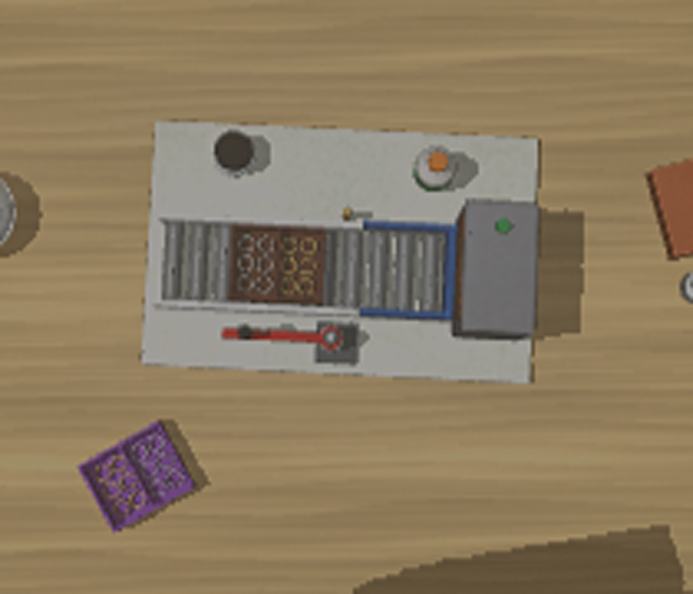

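View pics/c2.png

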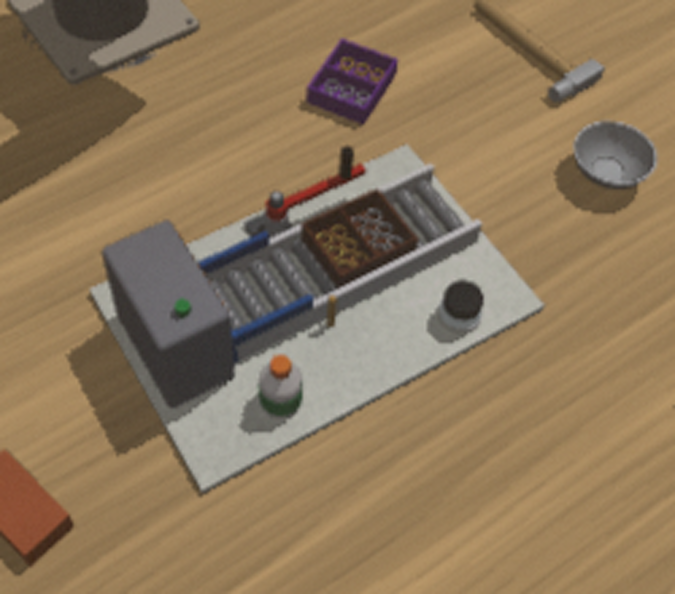

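The tray candidates in the top picture are the dark wooden one on the rollers at (row 189, col 253) and the purple one on the bench at (253, 211). The wooden one fits the description, since it is dark and sits on the row. The crop confirms it, and the purple one is the look-alike. The gate is open, with the pin at about (210, 244).

```bash
cat > h.py <<'E'
import numpy as np,json
from scipy.spatial.transform import Rotation as R
from rig import arm
def ray(cam,rc,z):
    p=arm.camera_params(cam);K=np.array(p["camera_matrix"]);T=np.array(p["extrinsics"])
    d=T[:3,:3]@np.linalg.inv(K)@[rc[1],rc[0],1];o=T[:3,3];return (o+d*(z-o[2])/d[2])[:2]
def proj(cam,P):
    p=arm.camera_params(cam);K=np.array(p["camera_matrix"]);T=np.array(p["extrinsics"])
    q=K@(T[:3,:3].T@(np.array(P)-T[:3,3]));return q[:2]/q[2]
E
python3 - <<'E'
from h import *
import cv2
S=[[.175,.215],[.175,-.255],[-.125,-.255],[-.125,.215]]
c1=[(155,122),(538,138),(532,382),(142,363)]
c2=[(542,305),(203,490),(92,292),(408,147)]
src=[];dst=[]
for cam,cs,off,f in(("top",c1,(170,110),3.3),("scene",c2,(150,110),2.7)):
    for s,(c,r) in zip(S,cs):
        src.append(s);dst.append(ray(cam,(r/f+off[1],c/f+off[0]),.012))
src=np.array(src);dst=np.array(dst)
a=src-src.mean(0);b=dst-dst.mean(0)
th=np.arctan2((a[:,0]*b[:,1]-a[:,1]*b[:,0]).sum(),(a*b).sum())
Rm=np.array([[np.cos(th),-np.sin(th)],[np.sin(th),np.cos(th)]]);t=dst.mean(0)-Rm@src.mean(0)
print("yaw",np.degrees(th),"t",t);print(np.round(dst-(src@Rm.T+t),4).tolist())
json.dump([th,*t],open("st.json","w"))
inv=lambda p:Rm.T@(p-t)
arm.capture("top");arm.capture("scene")
print("tray",inv(ray("top",(189,253),.06)),inv(ray("scene",(196,284),.06)))
# overlay
pts=[(0,.182,.036),(0,-.145,.07),(-.085,-.013,.086),(-.085,.087,.112),(-.048,.195,.05),(.048,.195,.05),(-.075,-.157,.152),(.075,-.242,.152)]
for cam in("top","scene"):
    im=cv2.resize(cv2.imread(f"pics/{cam}0.png"),None,fx=3,fy=3,interpolation=2)
    for x,y,z in pts:
        u=proj(cam,[*(Rm@[x,y]+t),z]);cv2.circle(im,tuple(int(v) for v in u*3+1),4,(0,255,0),1)
    cv2.imwrite(f"pics/o_{cam}.png",im[330:870,510:1140] if cam=="top" else im[330:900,450:1200])
for n,P in dict(push0=(0,.16),home=(0,-.035),pin0=(-.085,.087),pin1=(.015,-.013),hinge=(-.085,-.013)).items():print(n,Rm@P+t)
E
```

```text
yaw -3.4309217309832842 t [ 0.5784205  -0.00349797]
[[-0.0054, -0.0022], [-0.0047, -0.0012], [-0.0026, -0.0033], [-0.0007, -0.003], [-0.0014, -0.0003], [0.0, 0.0047], [0.0074, 0.005], [0.0074, 0.0003]]
tray [0.00047616 0.05712343] [-0.000784    0.06250061]
push0 [0.58799572 0.15621525]
home [ 0.57632592 -0.03843524]
pin0 [0.49877937 0.08843293]
pin1 [ 0.59261563 -0.01737235]
hinge [ 0.49279486 -0.01138784]
```

View pics/o_top.png

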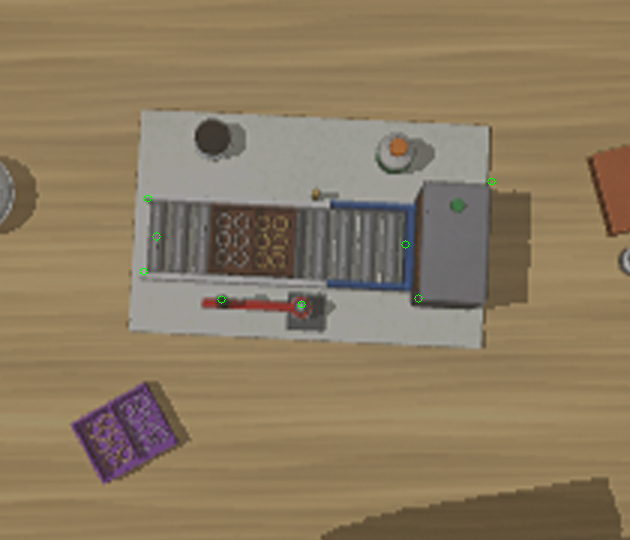

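View pics/o_scene.png

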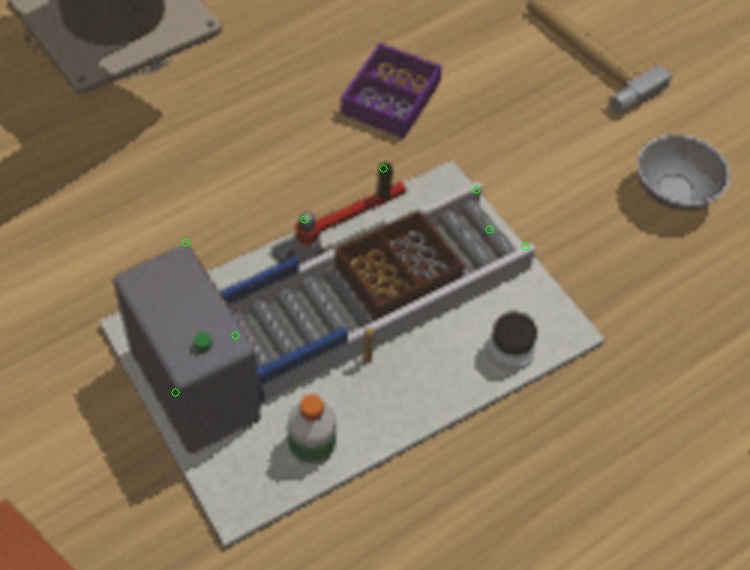

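The circles land within 1–2 px of the hinge, pin, rail ends and cabinet corners, so the pose is good to about 5 mm. Next I turn the tool to the station axes (tool x = +x, tool y = −y), close the fingers and travel high.

```bash
python3 -m handwheel '[{"claw":0,"wz":7.8,"dz":-0.01},{"claw":0,"wz":7.8,"dz":-0.01},{"claw":0,"wz":7.8,"dz":-0.01},{"claw":0,"dx":0.0169,"dy":-0.0366},{"claw":0,"dx":0.0169,"dy":-0.0366},{"claw":0,"dx":0.0169,"dy":-0.0366},{"claw":0,"dx":0.0169,"dy":-0.0366},{"claw":0,"dx":0.0169,"dy":-0.0366},{"claw":0,"dx":0.0169,"dy":-0.0366},{"claw":0,"dx":0.0169,"dy":-0.0366},{"claw":0,"dx":0.0169,"dy":-0.0366},{"claw":0,"dx":0.0169,"dy":-0.0366}]' 40
python3 -m handwheel '[{"claw":0,"dx":0.0169,"dy":-0.0366},{"claw":0,"dx":0.0169,"dy":-0.0366},{"claw":0,"dx":0.0169,"dy":-0.0366},{"claw":0,"dx":0.0169,"dy":-0.0366},{"claw":0,"dx":0.0169,"dy":-0.0366},{"claw":0,"dx":0.0169,"dy":-0.0366},{"claw":0,"dx":0.0169,"dy":-0.0366},{"claw":0,"dx":0.0169,"dy":-0.0366},{"claw":0,"dx":0.0169,"dy":-0.0366},{"claw":0,"dx":0.0169,"dy":-0.0366},{"claw":0,"dx":0.0169,"dy":-0.0366},{"claw":0}]'
cat >> h.py <<'E'
def where():
    th,tx,ty=json.load(open("st.json"));o=arm.get_obs();d=np.array(o["tcp_pos"]);c,s=np.cos(th),np.sin(th)
    Rm=np.array([[c,-s],[s,c]]);q=Rm.T@(d[:2]-[tx,ty])
    w,x,y,z=o["ee_rot"];r=R.from_quat([x,y,z,w]).as_matrix()
    f=np.array(o["force"]);print("t",round(o["t"],2),"st xy",np.round(q,4),"z",round(d[2],4),"yaw err",round(np.degrees(np.arctan2(r[1,0],r[0,0])-th),2),"toolz",np.round(r[:,2],3),"F st",np.round(Rm.T@f[:2],1),round(f[2],1),"grip",round(o["grip_force"],1),round(o["gripper_width"],3))
E
python3 -c "from h import *;where()"
```

```text
t 1.0 st xy [-0.3386 -0.5815] z 0.2313 yaw err 23.47 toolz [-0. -0. -1.] F st [-0.6  0.1] 0.2 grip 0.0 1.002validation failed for argument at $[0]...
validation failed for argument at $[0]...
```

Both calls were refused, so I'll try giving every row the full set of keys.

```bash
python3 -m handwheel '[{"claw":0,"dx":0,"dy":0,"dz":-0.01,"wx":0,"wy":0,"wz":7.8},{"claw":0,"dx":0,"dy":0,"dz":-0.01,"wx":0,"wy":0,"wz":7.8},{"claw":0,"dx":0,"dy":0,"dz":-0.01,"wx":0,"wy":0,"wz":7.8}]' 40; python3 -c "from h import *;where()"
```

```text
t: 1.3
tcp_pos: [0.2056, -0.5636, 0.2616]
ee_rot: [-0.0, 0.999, -0.032, -0.0]
force: [0.5, -0.5, 0.0]
gripper_width: 0.515
grip_force: 0.0
t 1.3 st xy [-0.3386 -0.5814] z 0.2616 yaw err -0.25 toolz [-0.  0. -1.] F st [ 0.5 -0.4] 0.0 grip 0.0 0.515
```

```bash
python3 -m handwheel '[{"claw":0,"dx":0.017,"dy":-0.0366,"dz":0,"wx":0,"wy":0,"wz":0},{"claw":0,"dx":0.017,"dy":-0.0366,"dz":0,"wx":0,"wy":0,"wz":0},{"claw":0,"dx":0.017,"dy":-0.0366,"dz":0,"wx":0,"wy":0,"wz":0},{"claw":0,"dx":0.017,"dy":-0.0366,"dz":0,"wx":0,"wy":0,"wz":0},{"claw":0,"dx":0.017,"dy":-0.0366,"dz":0,"wx":0,"wy":0,"wz":0},{"claw":0,"dx":0.017,"dy":-0.0366,"dz":0,"wx":0,"wy":0,"wz":0},{"claw":0,"dx":0.017,"dy":-0.0366,"dz":0,"wx":0,"wy":0,"wz":0},{"claw":0,"dx":0.017,"dy":-0.0366,"dz":0,"wx":0,"wy":0,"wz":0},{"claw":0,"dx":0.017,"dy":-0.0366,"dz":0,"wx":0,"wy":0,"wz":0},{"claw":0,"dx":0.017,"dy":-0.0366,"dz":0,"wx":0,"wy":0,"wz":0}]' 
python3 -m handwheel '[{"claw":0,"dx":0.017,"dy":-0.0366,"dz":0,"wx":0,"wy":0,"wz":0},{"claw":0,"dx":0.017,"dy":-0.0366,"dz":0,"wx":0,"wy":0,"wz":0},{"claw":0,"dx":0.017,"dy":-0.0366,"dz":0,"wx":0,"wy":0,"wz":0},{"claw":0,"dx":0.017,"dy":-0.0366,"dz":0,"wx":0,"wy":0,"wz":0},{"claw":0,"dx":0.017,"dy":-0.0366,"dz":0,"wx":0,"wy":0,"wz":0},{"claw":0,"dx":0.017,"dy":-0.0366,"dz":0,"wx":0,"wy":0,"wz":0},{"claw":0,"dx":0.017,"dy":-0.0366,"dz":0,"wx":0,"wy":0,"wz":0},{"claw":0,"dx":0.017,"dy":-0.0366,"dz":0,"wx":0,"wy":0,"wz":0},{"claw":0,"dx":0.017,"dy":-0.0366,"dz":0,"wx":0,"wy":0,"wz":0},{"claw":0,"dx":0.017,"dy":-0.0366,"dz":0,"wx":0,"wy":0,"wz":0},{"claw":0,"dx":0,"dy":0,"dz":0,"wx":0,"wy":0,"wz":0}]' 
python3 -c "from h import *;where()"
```

```text
t: 2.3
tcp_pos: [0.3973, -0.2068, 0.2616]
ee_rot: [0.0, 1.0, -0.029, 0.0]
force: [0.6, -1.0, 0.9]
gripper_width: -0.004
grip_force: 0.0
t: 3.4
tcp_pos: [0.5887, 0.1514, 0.2601]
ee_rot: [-0.001, 1.0, -0.027, -0.001]
force: [0.9, -1.1, -0.5]
gripper_width: 0.0
grip_force: 0.0
t 3.4 st xy [0.001  0.1552] z 0.2601 yaw err 0.29 toolz [-0.001  0.001 -1.   ] F st [ 0.9 -1. ] -0.5 grip 0.0 0.0
```

```bash
python3 -m handwheel '[{"claw":0,"dx":0,"dy":-0.004,"dz":0.04,"wx":0,"wy":0,"wz":0},{"claw":0,"dx":0,"dy":-0.004,"dz":0.04,"wx":0,"wy":0,"wz":0},{"claw":0,"dx":0,"dy":0,"dz":0.04,"wx":0,"wy":0,"wz":0},{"claw":0,"dx":0,"dy":0,"dz":0.035,"wx":0,"wy":0,"wz":0},{"claw":0,"dx":0,"dy":0,"dz":0,"wx":0,"wy":0,"wz":0}]'
python3 - <<'E'
from h import *
import cv2
where()
a=arm.capture("scene")[120:300,200:400];b=arm.capture("top")[120:260,190:340]
a=cv2.resize(a,(400,360),interpolation=2);b=cv2.resize(b,(386,360),interpolation=2)
cv2.imwrite("pics/d1.png",np.hstack([a,b]))
E
```

```text
t: 3.9
tcp_pos: [0.5838, 0.1539, 0.0999]
ee_rot: [0.001, 1.0, -0.029, -0.005]
force: [-0.9, 0.3, -0.5]
gripper_width: -0.004
grip_force: 0.0
t 3.9 st xy [-0.004   0.1575] z 0.0999 yaw err 0.06 toolz [-0.011 -0.002 -1.   ] F st [-0.9  0.3] -0.5 grip 0.0 -0.004
```

View pics/d1.png

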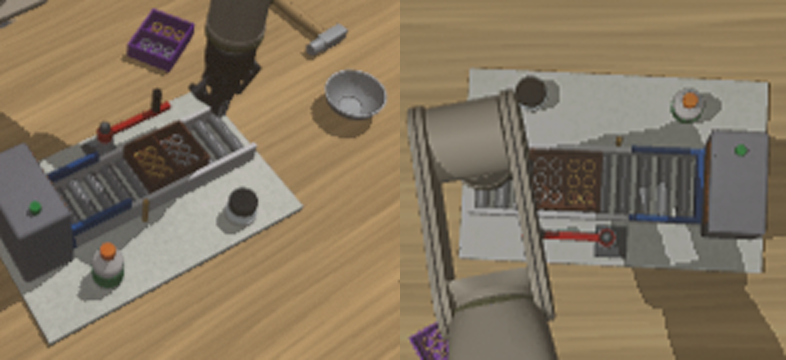

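The scene view shows the fingertips over the open rollers, clear behind the tray's rear wall at about (205,150) in the left half. I descend and start pushing.

```bash
python3 -m handwheel '[{"claw":0,"dx":0.002,"dy":0,"dz":0.02,"wx":0,"wy":0,"wz":0},{"claw":0,"dx":0,"dy":0,"dz":0.02,"wx":0,"wy":0,"wz":0},{"claw":0,"dx":0,"dy":0,"dz":0.01,"wx":0,"wy":0,"wz":0},{"claw":0,"dx":0,"dy":0.01,"dz":0,"wx":0,"wy":0,"wz":0},{"claw":0,"dx":0,"dy":0.01,"dz":0,"wx":0,"wy":0,"wz":0},{"claw":0,"dx":0,"dy":0.01,"dz":0,"wx":0,"wy":0,"wz":0},{"claw":0,"dx":0,"dy":0.01,"dz":0,"wx":0,"wy":0,"wz":0},{"claw":0,"dx":0,"dy":0.01,"dz":0,"wx":0,"wy":0,"wz":0},{"claw":0,"dx":0,"dy":0.01,"dz":0,"wx":0,"wy":0,"wz":0}]'
python3 -c "from h import *;where()"
```

```text
t: 4.9
tcp_pos: [0.5872, 0.0941, 0.0569]
ee_rot: [-0.0, 1.0, -0.029, 0.0]
force: [0.6, 0.4, 0.1]
gripper_width: 0.002
grip_force: 0.4
t 4.9 st xy [0.003 0.098] z 0.0569 yaw err 0.06 toolz [ 0.001  0.    -1.   ] F st [0.5 0.4] 0.1 grip 0.4 0.002
```

```bash
python3 -m handwheel '[{"claw":0,"dx":-0.002,"dy":0.01,"dz":0.003,"wx":0,"wy":0,"wz":0},{"claw":0,"dx":0,"dy":0.01,"dz":0.003,"wx":0,"wy":0,"wz":0},{"claw":0,"dx":0,"dy":0.01,"dz":0,"wx":0,"wy":0,"wz":0},{"claw":0,"dx":0,"dy":0.01,"dz":0,"wx":0,"wy":0,"wz":0},{"claw":0,"dx":0,"dy":0.01,"dz":0,"wx":0,"wy":0,"wz":0},{"claw":0,"dx":0,"dy":0.01,"dz":0,"wx":0,"wy":0,"wz":0},{"claw":0,"dx":0,"dy":0.01,"dz":0,"wx":0,"wy":0,"wz":0},{"claw":0,"dx":0,"dy":0.01,"dz":0,"wx":0,"wy":0,"wz":0},{"claw":0,"dx":0,"dy":0.008,"dz":0,"wx":0,"wy":0,"wz":0},{"claw":0,"dx":0,"dy":0.005,"dz":0,"wx":0,"wy":0,"wz":0}]'
python3 -c "from h import *;where()"
```

```text
t: 5.9
tcp_pos: [0.5795, 0.0015, 0.0504]
ee_rot: [0.0, 1.0, -0.03, 0.0]
force: [-0.9, 0.2, 0.7]
gripper_width: -0.001
grip_force: 0.0
t 5.9 st xy [0.0008 0.0051] z 0.0504 yaw err 0.04 toolz [ 0. -0. -1.] F st [-0.9  0.2] 0.7 grip 0.0 -0.001
```

```bash
python3 -m handwheel '[{"claw":0,"dx":0,"dy":0.004,"dz":0,"wx":0,"wy":0,"wz":0},{"claw":0,"dx":0,"dy":0.004,"dz":0,"wx":0,"wy":0,"wz":0},{"claw":0,"dx":0,"dy":0.003,"dz":0,"wx":0,"wy":0,"wz":0},{"claw":0,"dx":0,"dy":0.003,"dz":0,"wx":0,"wy":0,"wz":0},{"claw":0,"dx":0,"dy":0.002,"dz":0,"wx":0,"wy":0,"wz":0}]'
python3 - <<'E'
from h import *
import cv2
where()
a=arm.capture("scene")[120:300,180:380];b=arm.capture("top")[120:260,220:370]
a=cv2.resize(a,(400,360),interpolation=2);b=cv2.resize(b,(386,360),interpolation=2)
cv2.imwrite("pics/d2.png",np.hstack([a,b]))
E
```

```text
t: 6.4
tcp_pos: [0.5785, -0.0137, 0.0503]
ee_rot: [0.0, 1.0, -0.029, 0.0]
force: [0.2, -0.5, -0.3]
gripper_width: 0.001
grip_force: 0.3
t 6.4 st xy [ 0.0007 -0.0102] z 0.0503 yaw err 0.08 toolz [ 0. -0. -1.] F st [ 0.2 -0.5] -0.3 grip 0.3 0.001
```

View pics/d2.png

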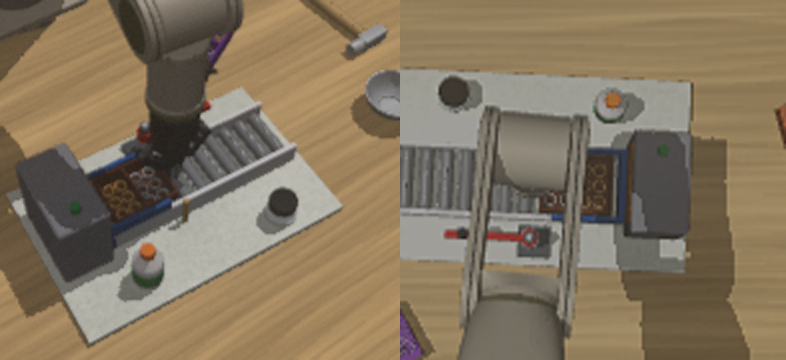

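The tray sits in the bay with a small gap left to the wall: its front edge is at about (612,185) against the wall at (622,185) in the right half. I'll creep on while watching the force.

```bash
for i in 1; do python3 -m handwheel '[{"claw":0,"dx":0,"dy":0.003,"dz":0,"wx":0,"wy":0,"wz":0},{"claw":0,"dx":0,"dy":0.003,"dz":0,"wx":0,"wy":0,"wz":0},{"claw":0,"dx":0,"dy":0.002,"dz":0,"wx":0,"wy":0,"wz":0}]'; done
python3 -c "from h import *;where()"
python3 -m handwheel '[{"claw":0,"dx":0,"dy":0.002,"dz":0,"wx":0,"wy":0,"wz":0},{"claw":0,"dx":0,"dy":0,"dz":0,"wx":0,"wy":0,"wz":0}]'
python3 -c "from h import *;where()"
```

```text
t: 6.8
tcp_pos: [0.578, -0.0218, 0.0503]
ee_rot: [0.0, 1.0, -0.029, -0.0]
force: [-0.5, 0.2, -0.3]
gripper_width: -0.001
grip_force: 0.3
t 6.8 st xy [ 0.0007 -0.0183] z 0.0503 yaw err 0.08 toolz [-0. -0. -1.] F st [-0.5  0.2] -0.3 grip 0.3 -0.001
t: 7.0
tcp_pos: [0.5779, -0.0234, 0.0503]
ee_rot: [-0.0, 1.0, -0.029, -0.0]
force: [0.6, 2.5, 0.1]
gripper_width: -0.001
grip_force: 1.2
t 7.0 st xy [ 0.0006 -0.0199] z 0.0503 yaw err 0.06 toolz [-0.     0.001 -1.   ] F st [0.4 2.5] 0.1 grip 1.2 -0.001
```

```bash
python3 -m handwheel '[{"claw":0,"dx":0,"dy":0.001,"dz":0,"wx":0,"wy":0,"wz":0},{"claw":0,"dx":0,"dy":0,"dz":0,"wx":0,"wy":0,"wz":0}]'
python3 -m handwheel '[{"claw":0,"dx":0,"dy":0.001,"dz":0,"wx":0,"wy":0,"wz":0},{"claw":0,"dx":0,"dy":0,"dz":0,"wx":0,"wy":0,"wz":0}]'
python3 -c "from h import *;where()"
```

```text
t: 7.2
tcp_pos: [0.5779, -0.0235, 0.0503]
ee_rot: [-0.001, 1.0, -0.029, -0.0]
force: [-0.0, 6.3, -0.6]
gripper_width: -0.0
grip_force: 3.2
t: 7.4
tcp_pos: [0.5779, -0.0236, 0.0503]
ee_rot: [-0.001, 1.0, -0.029, 0.0]
force: [0.7, 9.9, 1.1]
gripper_width: 0.003
grip_force: 5.3
t 7.4 st xy [ 0.0007 -0.0201] z 0.0503 yaw err 0.1 toolz [ 0.     0.003 -1.   ] F st [ 0.1 10. ] 1.1 grip 5.3 0.003
```

The force rose to 10 N with no travel, so the tray is home. I back off gently, rise, and go over the pin with the fingers opening.

```bash
python3 -m handwheel '[{"claw":0,"dx":0,"dy":-0.003,"dz":0,"wx":0,"wy":0,"wz":0},{"claw":0,"dx":0,"dy":-0.007,"dz":0,"wx":0,"wy":0,"wz":0},{"claw":0,"dx":0,"dy":-0.02,"dz":0,"wx":0,"wy":0,"wz":0},{"claw":0,"dx":0,"dy":0,"dz":-0.03,"wx":0,"wy":0,"wz":0},{"claw":0,"dx":0,"dy":0,"dz":-0.035,"wx":0,"wy":0,"wz":0},{"claw":0,"dx":0,"dy":0,"dz":-0.035,"wx":0,"wy":0,"wz":0},{"claw":0.06,"dx":-0.028,"dy":-0.025,"dz":0,"wx":0,"wy":0,"wz":0},{"claw":0.06,"dx":-0.029,"dy":-0.026,"dz":0,"wx":0,"wy":0,"wz":0},{"claw":0.06,"dx":-0.029,"dy":-0.026,"dz":0,"wx":0,"wy":0,"wz":0},{"claw":0.06,"dx":0,"dy":0,"dz":0,"wx":0,"wy":0,"wz":0}]'
python3 - <<'E'
from h import *
import cv2
where()
a=arm.capture("scene")[120:300,180:380];b=arm.capture("top")[120:260,220:370]
cv2.imwrite("pics/d3.png",np.hstack([cv2.resize(a,(400,360),interpolation=2),cv2.resize(b,(386,360),interpolation=2)]))
E
```

```text
t: 8.4
tcp_pos: [0.4954, 0.089, 0.1499]
ee_rot: [-0.0, 1.0, -0.028, -0.001]
force: [1.2, -0.5, 0.0]
gripper_width: 0.685
grip_force: 0.0
t 8.4 st xy [-0.0884  0.0873] z 0.1499 yaw err 0.22 toolz [-0.002  0.001 -1.   ] F st [ 1.2 -0.4] 0.0 grip 0.0 0.685
```

View pics/d3.png

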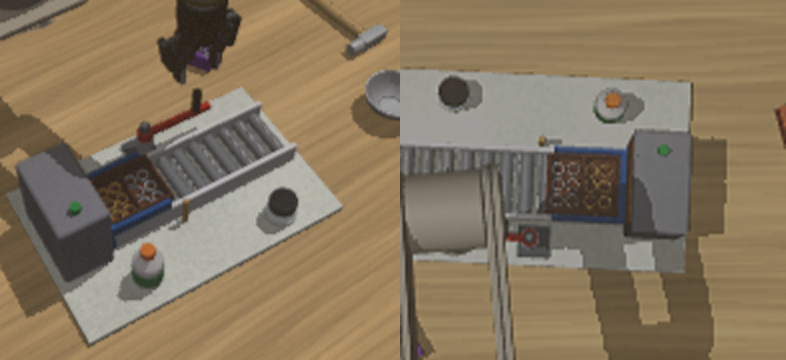

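The tray now touches the blue wall at about (622,185) in the right half. The pin top is at (197,93) in the left half, i.e. full pixel (278.5,166.5), and I compare it with where the tool axis projects.

Run:
```python
from h import *
p=np.array(arm.get_obs()["tcp_pos"])
print(proj("scene",[p[0],p[1],.112]),proj("scene",[p[0]+.01,p[1],.112]),proj("scene",[p[0],p[1]+.01,.112]))
m=[d for d in arm.cut_out("scene","gate_pin")][:2];print([(d["p"],d["position"],d["pixels"].sum()) for d in m])
im=arm.capture("scene");g=im[150:185,265:290].max(2)
ys,xs=np.where(g<60);print([(y+150,xs[ys==y].min()+265,xs[ys==y].max()+265) for y in np.unique(ys)])
```

```text
[276.92568041 166.03839013] [278.68755639 167.96768696] [279.37531374 164.77273924]
[(0.75, [222.3, 316.7], np.int64(251)), (0.69, [179.5, 264.8], np.int64(210))]
[(np.int64(150), np.int64(265), np.int64(288)), (np.int64(151), np.int64(265), np.int64(288)), (np.int64(152), np.int64(265), np.int64(288)), (np.int64(153), np.int64(265), np.int64(288)), (np.int64(154), np.int64(265), np.int64(288)), (np.int64(155), np.int64(265), np.int64(271)), (np.int64(156), np.int64(266), np.int64(270)), (np.int64(157), np.int64(266), np.int64(269)), (np.int64(158), np.int64(267), np.int64(269)), (np.int64(159), np.int64(267), np.int64(269)), (np.int64(160), np.int64(268), np.int64(269)), (np.int64(161), np.int64(268), np.int64(269)), (np.int64(165), np.int64(277), np.int64(279)), (np.int64(166), np.int64(277), np.int64(279)), (np.int64(167), np.int64(277), np.int64(280)), (np.int64(168), np.int64(277), np.int64(279)), (np.int64(169), np.int64(277), np.int64(279)), (np.int64(170), np.int64(277), np.int64(279)), (np.int64(171), np.int64(277), np.int64(279)), (np.int64(172), np.int64(276), np.int64(279)), (np.int64(173), np.int64(276), np.int64(279)), (np.int64(174), np.int64(276), np.int64(279)), (np.int64(175), np.int64(276), np.int64(279))]
```

The tool is about 3–4 mm short in x. I correct that, descend and grip.

```bash
python3 -m handwheel '[{"claw":0.06,"dx":0.0035,"dy":0,"dz":0.02,"wx":0,"wy":0,"wz":0},{"claw":0.06,"dx":0,"dy":0,"dz":0.02,"wx":0,"wy":0,"wz":0},{"claw":0.06,"dx":0,"dy":0,"dz":0.02,"wx":0,"wy":0,"wz":0},{"claw":0.06,"dx":0,"dy":0,"dz":0.01,"wx":0,"wy":0,"wz":0},{"claw":0.06,"dx":0,"dy":0,"dz":0,"wx":0,"wy":0,"wz":0}]' 40
python3 -m handwheel '[{"claw":0,"dx":0,"dy":0,"dz":0,"wx":0,"wy":0,"wz":0},{"claw":0,"dx":0,"dy":0,"dz":0,"wx":0,"wy":0,"wz":0},{"claw":0,"dx":0,"dy":0,"dz":0,"wx":0,"wy":0,"wz":0},{"claw":0,"dx":0,"dy":0,"dz":0,"wx":0,"wy":0,"wz":0},{"claw":0,"dx":0,"dy":0,"dz":0,"wx":0,"wy":0,"wz":0}]' 40
python3 -c "from h import *;where()"
```

```text
t: 9.1
tcp_pos: [0.5008, 0.0854, 0.0786]
ee_rot: [0.0, 1.0, -0.03, -0.002]
force: [-0.9, 0.0, 0.4]
gripper_width: 0.7
grip_force: 0.0
t: 9.6
tcp_pos: [0.5031, 0.0898, 0.0821]
ee_rot: [-0.003, 1.0, -0.029, 0.002]
force: [1.7, 18.0, 2.6]
gripper_width: 0.174
grip_force: 39.7
t 9.6 st xy [-0.0808  0.0886] z 0.0821 yaw err 0.12 toolz [ 0.004  0.006 -1.   ] F st [ 0.6 18. ] 2.6 grip 39.7 0.174
```

```bash
python3 -m handwheel '[{"claw":0,"dx":0,"dy":-0.0035,"dz":0,"wx":0,"wy":0,"wz":0},{"claw":0,"dx":0.013,"dy":0.001,"dz":0,"wx":0,"wy":0,"wz":0},{"claw":0,"dx":0.0128,"dy":0.0025,"dz":0,"wx":0,"wy":0,"wz":0},{"claw":0,"dx":0.0124,"dy":0.0042,"dz":0,"wx":0,"wy":0,"wz":0},{"claw":0,"dx":0.0117,"dy":0.0058,"dz":0,"wx":0,"wy":0,"wz":0},{"claw":0,"dx":0.0109,"dy":0.0073,"dz":0,"wx":0,"wy":0,"wz":0},{"claw":0,"dx":0.0098,"dy":0.0086,"dz":0,"wx":0,"wy":0,"wz":0},{"claw":0,"dx":0,"dy":0,"dz":0,"wx":0,"wy":0,"wz":0}]' 50
python3 -c "from h import *;where()"
```

```text
t: 10.4
tcp_pos: [0.5743, 0.059, 0.0822]
ee_rot: [-0.003, 1.0, -0.03, 0.003]
force: [9.0, 19.4, -0.6]
gripper_width: 0.167
grip_force: 49.9
t 10.4 st xy [-0.0078  0.0621] z 0.0822 yaw err 0.04 toolz [ 0.007  0.006 -1.   ] F st [ 7.9 19.9] -0.6 grip 49.9 0.167
```

The grip is good. The radial load is about 20 N, so I relieve it by about 2 mm each way while continuing the arc.

```bash
python3 -m handwheel '[{"claw":0,"dx":0.0015,"dy":-0.0025,"dz":0,"wx":0,"wy":0,"wz":0},{"claw":0,"dx":0.0086,"dy":0.0098,"dz":0,"wx":0,"wy":0,"wz":0},{"claw":0,"dx":0.0073,"dy":0.0109,"dz":0,"wx":0,"wy":0,"wz":0},{"claw":0,"dx":0.0058,"dy":0.0117,"dz":0,"wx":0,"wy":0,"wz":0},{"claw":0,"dx":0,"dy":0,"dz":0,"wx":0,"wy":0,"wz":0}]'
python3 -c "from h import *;where()"
```

```text
t: 10.9
tcp_pos: [0.598, 0.0267, 0.0826]
ee_rot: [-0.002, 1.0, -0.03, 0.006]
force: [22.6, 15.7, -10.7]
gripper_width: 0.14
grip_force: 49.7
t 10.9 st xy [0.0177 0.0313] z 0.0826 yaw err 0.04 toolz [ 0.013  0.004 -1.   ] F st [21.6 17.1] -10.7 grip 49.7 0.14
```

The opening shrank from 0.174 to 0.14, so the pin may be slipping towards the pad edge. I look before going on.

Run:
```python
from h import *
import cv2
where()
a=arm.capture("scene");cv2.imwrite("pics/d4.png",cv2.resize(a[140:220,225:325],(800,600)[:1]+(640,),interpolation=2)[:600])
p=np.array(arm.get_obs()["tcp_pos"]);print(proj("scene",p))
th,tx,ty=json.load(open("st.json"));c,s=np.cos(th),np.sin(th)
for deg in(60,67.5,75):
    t=np.radians(deg);x,y=-.085+.1*np.sin(t),-.013+.1*np.cos(t);print(deg,x,y,[proj("scene",[c*x-s*y+tx,s*x+c*y+ty,z]) for z in(.066,.112)])
```

```text
t 10.9 st xy [0.0177 0.0313] z 0.0826 yaw err 0.04 toolz [ 0.013  0.004 -1.   ] F st [21.6 17.1] -10.7 grip 49.7 0.14
[279.44714442 199.73328725]
60 0.001602540378443859 0.03700000000000002 [array([277.92111881, 198.60509312]), array([278.64500003, 190.11283058])]
67.5 0.007387953251128676 0.02526834323650899 [array([275.80792182, 201.33803706]), array([276.47200614, 192.88237632])]
75 0.011592582628906833 0.012881904510252075 [array([273.24116331, 203.83518484]), array([273.83076922, 195.4134803 ])]
```

View pics/d4.png

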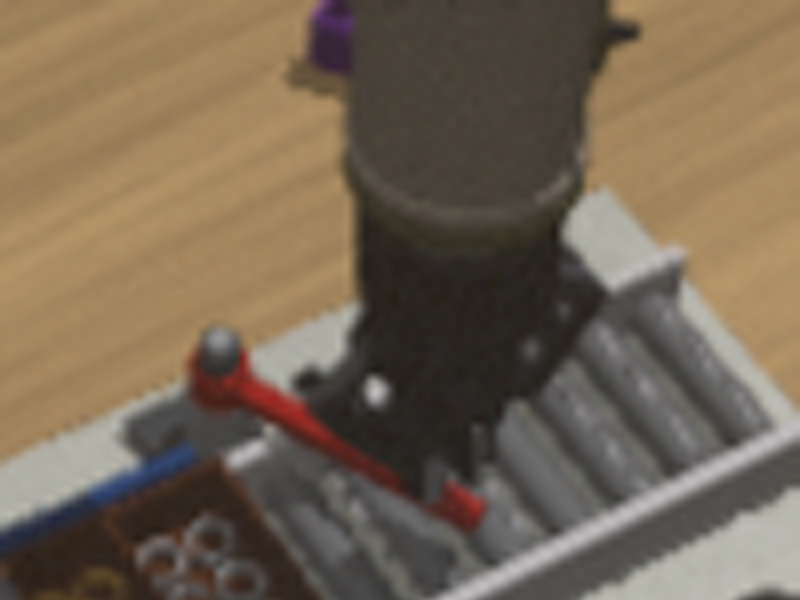

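The arm stands at about 60°, with the pin at roughly station (0.002, 0.037). The tool is about 12 mm too far +x, so the pin is at the pads' inner edge. I slide the tool back in −x with a light grip so the pads re-centre on it.

```bash
python3 -m handwheel '[{"claw":0,"dx":-0.004,"dy":0,"dz":0,"wx":0,"wy":0,"wz":0},{"claw":0,"dx":-0.004,"dy":0,"dz":0,"wx":0,"wy":0,"wz":0},{"claw":0,"dx":-0.003,"dy":0,"dz":0,"wx":0,"wy":0,"wz":0},{"claw":0,"dx":0,"dy":0,"dz":0,"wx":0,"wy":0,"wz":0}]' 20
python3 -c "from h import *;where()"
```

```text
t: 11.35
tcp_pos: [0.5937, 0.0332, 0.0839]
ee_rot: [-0.006, 0.999, -0.029, 0.014]
force: [62.2, 37.8, -36.6]
gripper_width: 0.145
grip_force: 71.8
t 11.35 st xy [0.0131 0.0376] z 0.0839 yaw err 0.11 toolz [ 0.029  0.012 -1.   ] F st [59.8 41.4] -36.6 grip 71.8 0.145
```

The force is too high and something is jammed. I undo that move and let go. I'll regrip with the closing direction along the swing and turn the tool with the arm.

```bash
python3 -m handwheel '[{"claw":0,"dx":0.005,"dy":-0.003,"dz":0,"wx":0,"wy":0,"wz":0},{"claw":0,"dx":0.004,"dy":-0.002,"dz":0,"wx":0,"wy":0,"wz":0},{"claw":0,"dx":0,"dy":0,"dz":0,"wx":0,"wy":0,"wz":0}]'
python3 -c "from h import *;where();print(arm.get_obs()['joint_pos'])"
```

```text
t: 11.65
tcp_pos: [0.5965, 0.034, 0.0829]
ee_rot: [-0.003, 1.0, -0.029, 0.007]
force: [25.5, 17.7, -10.4]
gripper_width: 0.127
grip_force: 22.4
t 11.65 st xy [0.0158 0.0385] z 0.0829 yaw err 0.14 toolz [ 0.013  0.005 -1.   ] F st [24.4 19.2] -10.4 grip 22.4 0.127
[-0.03233953  0.22741272  1.6583132   0.00586206  1.24269385  1.59402111]
```

```bash
python3 -m handwheel '[{"claw":0.08,"dx":0.002,"dy":0,"dz":0,"wx":0,"wy":0,"wz":0},{"claw":0.08,"dx":0,"dy":0,"dz":0,"wx":0,"wy":0,"wz":0},{"claw":0.08,"dx":0,"dy":0,"dz":0,"wx":0,"wy":0,"wz":0},{"claw":0.08,"dx":0,"dy":0,"dz":-0.02,"wx":0,"wy":0,"wz":0},{"claw":0.08,"dx":0,"dy":0,"dz":-0.03,"wx":0,"wy":0,"wz":0},{"claw":0.08,"dx":0,"dy":0,"dz":-0.03,"wx":0,"wy":0,"wz":0},{"claw":0.08,"dx":0,"dy":0,"dz":0,"wx":0,"wy":0,"wz":0}]'
python3 -c "from h import *;where()"
```

```text
t: 12.35
tcp_pos: [0.5953, 0.0293, 0.1661]
ee_rot: [0.0, 1.0, -0.03, 0.004]
force: [0.8, -1.0, -0.9]
gripper_width: 0.932
grip_force: 0.0
t 12.35 st xy [0.0149 0.0338] z 0.1661 yaw err 0.04 toolz [ 0.008 -0.001 -1.   ] F st [ 0.8 -0.9] -0.9 grip 0.0 0.932
```

```bash
python3 -m handwheel '[{"claw":0.05,"dx":-0.025,"dy":-0.0133,"dz":0,"wx":0,"wy":0,"wz":0},{"claw":0.05,"dx":-0.025,"dy":-0.0133,"dz":0,"wx":0,"wy":0,"wz":0},{"claw":0.05,"dx":-0.025,"dy":-0.0133,"dz":0,"wx":0,"wy":0,"wz":0},{"claw":0.05,"dx":-0.025,"dy":-0.0133,"dz":0,"wx":0,"wy":0,"wz":0}]'
python3 -m handwheel '[{"claw":0.05,"dx":0,"dy":0,"dz":0,"wx":0,"wy":0,"wz":-8.5},{"claw":0.05,"dx":0,"dy":0,"dz":0,"wx":0,"wy":0,"wz":-8.5},{"claw":0.05,"dx":0,"dy":0,"dz":0,"wx":0,"wy":0,"wz":-8.5},{"claw":0.05,"dx":0,"dy":0,"dz":0,"wx":0,"wy":0,"wz":-8.5},{"claw":0.05,"dx":0,"dy":0,"dz":0,"wx":0,"wy":0,"wz":-8.5},{"claw":0.05,"dx":0,"dy":0,"dz":0,"wx":0,"wy":0,"wz":-8.5},{"claw":0.05,"dx":0,"dy":0,"dz":0,"wx":0,"wy":0,"wz":-8.5},{"claw":0.05,"dx":0,"dy":0,"dz":0,"wx":0,"wy":0,"wz":-8.5},{"claw":0.05,"dx":0,"dy":0,"dz":0,"wx":0,"wy":0,"wz":-8.5},{"claw":0.05,"dx":0,"dy":0,"dz":0,"wx":0,"wy":0,"wz":-8.5},{"claw":0.05,"dx":0,"dy":0,"dz":0,"wx":0,"wy":0,"wz":-5},{"claw":0.05,"dx":0,"dy":0,"dz":0,"wx":0,"wy":0,"wz":0}]'
python3 - <<'E'
from h import *
import cv2
where()
p=np.array(arm.get_obs()["tcp_pos"])
a=arm.capture("scene");u=proj("scene",[p[0],p[1],.112]);print("tcp axis at pin top",u,"+1cm",proj("scene",[p[0]+.01,p[1],.112]),proj("scene",[p[0],p[1]+.01,.112]))
g=a.max(2)
for y in range(160,176):
    xs=np.where(g[y,270:288]<62)[0];print(y,(xs+270).tolist())
cv2.imwrite("pics/d5.png",np.hstack([cv2.resize(a[130:270,200:330],(390,420),interpolation=2),cv2.resize(arm.capture("top")[120:260,220:350],(390,420),interpolation=2)]))
E
```

```text
t: 12.75
tcp_pos: [0.4942, 0.0888, 0.1596]
ee_rot: [0.0, 1.0, -0.03, -0.0]
force: [-0.7, 0.7, 1.2]
gripper_width: 0.58
grip_force: 0.0
t: 13.95
tcp_pos: [0.4953, 0.0885, 0.1598]
ee_rot: [-0.0, 0.727, 0.686, -0.0]
force: [-0.1, 0.4, 0.5]
gripper_width: 0.585
grip_force: 0.0
t 13.95 st xy [-0.0885  0.0869] z 0.1598 yaw err 90.12 toolz [-0.001 -0.    -1.   ] F st [-0.2  0.4] 0.5 grip 0.0 0.585
tcp axis at pin top [276.85491979 165.2945563 ] +1cm [278.61390109 167.21816988] [279.30111036 164.03275097]
160 [282, 283, 284]
161 []
162 []
163 []
164 []
165 [277, 278, 279]
166 [277, 278, 279]
167 [277, 278, 279, 280]
168 [277, 278, 279]
169 [277, 278, 279]
170 [277, 278, 279]
171 [277, 278, 279]
172 [276, 277, 278, 279]
173 [276, 277, 278, 279]
174 [276, 277, 278, 279]
175 [276, 277, 278, 279]
```

View pics/d5.png

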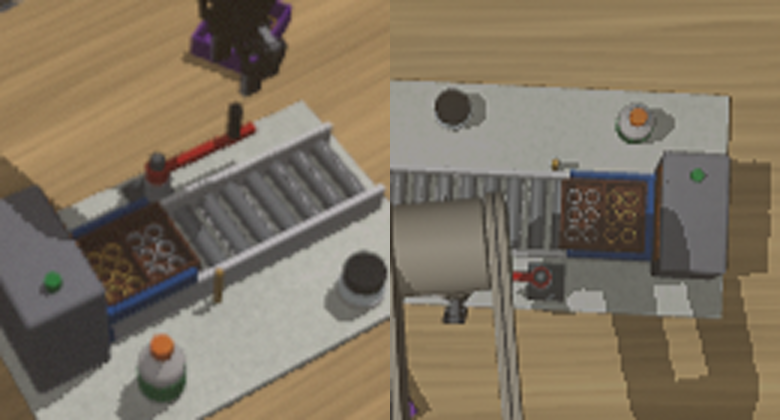

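Gate is back open and the tray is still home. The pin is about 5 mm in +x from the tool axis. I correct that, descend, cage the pin (24 mm opening) and swing in steps.

```bash
python3 -m handwheel '[{"claw":0.05,"dx":0.001,"dy":0.005,"dz":0.02,"wx":0,"wy":0,"wz":0},{"claw":0.05,"dx":0,"dy":0,"dz":0.02,"wx":0,"wy":0,"wz":0},{"claw":0.05,"dx":0,"dy":0,"dz":0.02,"wx":0,"wy":0,"wz":0},{"claw":0.05,"dx":0,"dy":0,"dz":0.018,"wx":0,"wy":0,"wz":0},{"claw":0.05,"dx":0,"dy":0,"dz":0,"wx":0,"wy":0,"wz":0},{"claw":0.024,"dx":0,"dy":0,"dz":0,"wx":0,"wy":0,"wz":0},{"claw":0.024,"dx":0,"dy":0,"dz":0,"wx":0,"wy":0,"wz":0},{"claw":0.024,"dx":0,"dy":0,"dz":0,"wx":0,"wy":0,"wz":0}]'
python3 -c "from h import *;where()"
python3 -m handwheel '[{"claw":0.024,"dx":-0.0009,"dy":0.013,"dz":0,"wx":0,"wy":0,"wz":7.5},{"claw":0.024,"dx":-0.0009,"dy":0.013,"dz":0,"wx":0,"wy":0,"wz":7.5},{"claw":0.024,"dx":-0.0009,"dy":0.013,"dz":0,"wx":0,"wy":0,"wz":7.5},{"claw":0.024,"dx":0,"dy":0,"dz":0,"wx":0,"wy":0,"wz":0}]'
python3 -c "from h import *;where()"
```

```text
t: 14.85
tcp_pos: [0.5017, 0.0896, 0.0837]
ee_rot: [0.001, 0.728, 0.686, 0.001]
force: [0.5, 0.2, -0.2]
gripper_width: 0.282
grip_force: 0.0
t 14.85 st xy [-0.0821  0.0884] z 0.0837 yaw err 90.05 toolz [ 0.002  0.    -1.   ] F st [0.5 0.3] -0.2 grip 0.0 0.282
t: 15.25
tcp_pos: [0.539, 0.0794, 0.0829]
ee_rot: [-0.0, 0.848, 0.53, 0.0]
force: [-3.3, 1.0, 3.1]
gripper_width: 0.284
grip_force: 1.8
t 15.25 st xy [-0.0443  0.0804] z 0.0829 yaw err 67.41 toolz [ 0.  0. -1.] F st [-3.3  0.8] 3.1 grip 1.8 0.284
```

```bash
python3 -m handwheel '[{"claw":0.024,"dx":-0.0009,"dy":0.013,"dz":0,"wx":0,"wy":0,"wz":7.5},{"claw":0.024,"dx":-0.0009,"dy":0.013,"dz":0,"wx":0,"wy":0,"wz":7.5},{"claw":0.024,"dx":-0.0009,"dy":0.013,"dz":0,"wx":0,"wy":0,"wz":7.5},{"claw":0.024,"dx":-0.0009,"dy":0.013,"dz":0,"wx":0,"wy":0,"wz":7.5},{"claw":0.024,"dx":0,"dy":0,"dz":0,"wx":0,"wy":0,"wz":0}]'
python3 -c "from h import *;where()"
python3 -m handwheel '[{"claw":0.024,"dx":-0.0009,"dy":0.013,"dz":0,"wx":0,"wy":0,"wz":7.5},{"claw":0.024,"dx":-0.0009,"dy":0.013,"dz":0,"wx":0,"wy":0,"wz":7.5},{"claw":0.024,"dx":-0.0009,"dy":0.013,"dz":0,"wx":0,"wy":0,"wz":7.5},{"claw":0.024,"dx":0,"dy":0,"dz":0,"wx":0,"wy":0,"wz":0}]'
python3 -c "from h import *;where()"
```

```text
t: 15.75
tcp_pos: [0.5769, 0.0456, 0.0823]
ee_rot: [-0.0, 0.956, 0.294, -0.0]
force: [-4.1, 3.9, 1.7]
gripper_width: 0.283
grip_force: 2.3
t 15.75 st xy [-0.0044  0.0489] z 0.0823 yaw err 37.6 toolz [-0.001  0.001 -1.   ] F st [-4.3  3.7] 1.7 grip 2.3 0.283
t: 16.15
tcp_pos: [0.5916, 0.0101, 0.0823]
ee_rot: [-0.0, 0.995, 0.103, -0.0]
force: [-2.3, 4.9, -0.8]
gripper_width: 0.282
grip_force: 2.6
t 16.15 st xy [0.0123 0.0144] z 0.0823 yaw err 15.24 toolz [-0.001  0.001 -1.   ] F st [-2.6  4.7] -0.8 grip 2.6 0.282
```

```bash
python3 -m handwheel '[{"claw":0,"dx":0,"dy":0,"dz":0,"wx":0,"wy":0,"wz":0},{"claw":0,"dx":0,"dy":0,"dz":0,"wx":0,"wy":0,"wz":0},{"claw":0,"dx":0,"dy":0,"dz":0,"wx":0,"wy":0,"wz":0}]' 40
python3 -c "from h import *;where()"
python3 -m handwheel '[{"claw":0,"dx":-0.0003,"dy":0.0065,"dz":0,"wx":0,"wy":0,"wz":3.8},{"claw":0,"dx":-0.0003,"dy":0.0065,"dz":0,"wx":0,"wy":0,"wz":3.8},{"claw":0,"dx":-0.0003,"dy":0.0065,"dz":0,"wx":0,"wy":0,"wz":3.8},{"claw":0,"dx":0,"dy":0,"dz":0,"wx":0,"wy":0,"wz":0}]' 40
python3 -c "from h import *;where()"
```

```text
t: 16.45
tcp_pos: [0.5916, 0.0115, 0.0827]
ee_rot: [-0.001, 0.994, 0.106, 0.0]
force: [-2.4, 4.7, 1.3]
gripper_width: 0.169
grip_force: 38.9
t 16.45 st xy [0.0123 0.0158] z 0.0827 yaw err 15.61 toolz [-0.     0.001 -1.   ] F st [-2.7  4.6] 1.3 grip 38.9 0.169
t: 16.85
tcp_pos: [0.5938, -0.0086, 0.0827]
ee_rot: [-0.0, 1.0, 0.005, 0.0]
force: [-2.0, 4.4, 0.9]
gripper_width: 0.172
grip_force: 39.1
t 16.85 st xy [ 0.0157 -0.0041] z 0.0827 yaw err 4.03 toolz [ 0.001  0.001 -1.   ] F st [-2.2  4.2] 0.9 grip 39.1 0.172
```

Gripped and smooth, with only the spring load of about 5 N. I creep on to the stop.

```bash
python3 -m handwheel '[{"claw":0,"dx":0,"dy":0.003,"dz":0,"wx":0,"wy":0,"wz":2},{"claw":0,"dx":0,"dy":0.003,"dz":0,"wx":0,"wy":0,"wz":2},{"claw":0,"dx":0,"dy":0,"dz":0,"wx":0,"wy":0,"wz":0}]'
python3 -c "from h import *;where()"
python3 -m handwheel '[{"claw":0,"dx":0,"dy":0.002,"dz":0,"wx":0,"wy":0,"wz":0},{"claw":0,"dx":0,"dy":0,"dz":0,"wx":0,"wy":0,"wz":0}]'
python3 -c "from h import *;where()"
```

```text
t: 17.15
tcp_pos: [0.5937, -0.0152, 0.0826]
ee_rot: [-0.0, 0.999, -0.032, 0.0]
force: [-4.2, 4.5, 3.5]
gripper_width: 0.175
grip_force: 39.3
t 17.15 st xy [ 0.016  -0.0108] z 0.0826 yaw err -0.22 toolz [ 0.  0. -1.] F st [-4.4  4.2] 3.5 grip 39.3 0.175
t: 17.35
tcp_pos: [0.5937, -0.0162, 0.0826]
ee_rot: [-0.001, 1.0, -0.031, -0.0]
force: [-2.9, 7.9, 4.1]
gripper_width: 0.171
grip_force: 39.4
t 17.35 st xy [ 0.016  -0.0118] z 0.0826 yaw err -0.16 toolz [ 0.     0.002 -1.   ] F st [-3.4  7.7] 4.1 grip 39.4 0.171
```

```bash
python3 -m handwheel '[{"claw":0,"dx":0,"dy":0.0015,"dz":0,"wx":0,"wy":0,"wz":0},{"claw":0,"dx":0,"dy":0,"dz":0,"wx":0,"wy":0,"wz":0}]'
python3 -c "from h import *;where()"
python3 -m handwheel '[{"claw":0,"dx":0,"dy":0.0015,"dz":0,"wx":0,"wy":0,"wz":0},{"claw":0,"dx":0,"dy":0,"dz":0,"wx":0,"wy":0,"wz":0}]'
python3 - <<'E'
from h import *
import cv2
where()
a=arm.capture("scene");b=arm.capture("top")
cv2.imwrite("pics/d6.png",np.hstack([cv2.resize(a[150:270,200:310],(440,480),interpolation=2),cv2.resize(b[140:240,255:335],(356,480),interpolation=2)]))
E
```

```text
t: 17.55
tcp_pos: [0.5936, -0.0165, 0.0826]
ee_rot: [-0.002, 1.0, -0.031, 0.0]
force: [-3.1, 12.9, 4.3]
gripper_width: 0.173
grip_force: 39.6
t 17.55 st xy [ 0.016  -0.0121] z 0.0826 yaw err -0.14 toolz [ 0.     0.004 -1.   ] F st [-3.9 12.7] 4.3 grip 39.6 0.173
t: 17.75
tcp_pos: [0.5936, -0.0167, 0.0826]
ee_rot: [-0.003, 1.0, -0.031, 0.0]
force: [-2.9, 19.6, 4.4]
gripper_width: 0.169
grip_force: 39.8
t 17.75 st xy [ 0.016  -0.0123] z 0.0826 yaw err -0.11 toolz [ 0.     0.005 -1.   ] F st [-4.  19.4] 4.4 grip 39.8 0.169
```

View pics/d6.png

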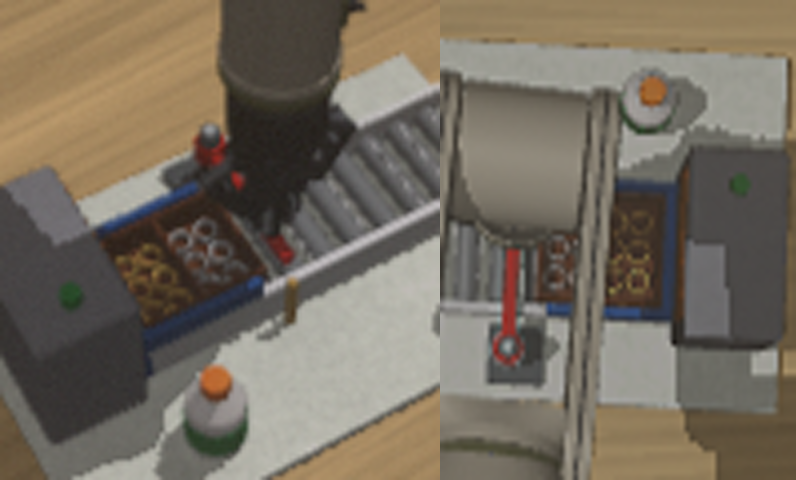

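The right half shows the red arm straight across the row, from the hub at (510,345) towards +x, with the tray still filling the bay. The force rose to 19 N with no travel, so the gate is on its stop and held. I hand in.

```bash
python3 -c "
from h import *
where();print(arm.finish_job())"
```

```text
t 17.85 st xy [ 0.016  -0.0123] z 0.0826 yaw err -0.11 toolz [ 0.     0.005 -1.   ] F st [-3.8 18.1] 3.0 grip 39.7 0.171
the job is handed in; nothing more can be done
None
```

The job is handed in at 17.9 s: the tray is home against the bay's end wall, and the fingers hold the red gate arm on its stop. My first grip on the pin jammed at about 80 N at the wrist, under the 120 N limit; I let the gate spring open and regripped, and the tray stayed home.

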